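Swing out the handpiece rest and lay the handpiece in it

ROBOT

A 6-joint arm with a two-finger parallel gripper is mounted at the origin on the work surface. World frame = base frame: x ahead of the robot, y to its left, z up, the work surface at z = 0. Lengths are in mm, angles in rad, forces in N, time in s.
With the tool pointing down it reaches from about 425 to 925 mm from the base axis. Payload 12.5 kg.
Tool frame: the origin (TCP) lies at the very end of the fingers, on their centre line; the grasp point (between the pads) lies 19 mm behind it; z points along the fingers, y is the line along which they close (so a half turn about z gives the same grasp; the last joint's range is limited). The gripper opens to 85 mm and grips with 20 to 120 N. Pads are 22 mm wide; open, the fingers measure 114 mm over their backs; the gripper's body (76 mm by 85 mm) begins 54 mm behind the grasp point. The pads swing forward as they close: fully open they stand 13 mm farther back than shut.
Start: joints at [-1.276, 0.491, 1.559, -0, 1.092, -0.106], TCP at [243.87, -575.476, 231.327] pointing down, gripper open.
Joint ranges: [-3.1, 3.1], [-0.84, 2.19], [0.05, 2.79], [-1.13, 4.28], [0.06, 2.93], [-2.69, 2.69]. Speed limits (rad/s): [2.22, 2.22, 2.79, 3.14, 3.14, 3.14].

INTERFACE

Orientations are given as a unit quaternion [x, y, z, w].
In Python, from cell import manip, claw, vision, order, spotter gives the robot as it stands. Calls block until the motion is done:
- manip.move_pose(position, orientation): joint-space move of the TCP to a pose.
- manip.move_straight(position, orientation=None, feed=150): straight line of the TCP; orientation=None keeps the orientation; feed is the mean speed in mm/s.
- manip.goto_joints(angles): joint-space move.
- claw.grip(opening): finger opening in mm; the grip force is fixed at half the most; returns when the fingers have stopped.
- manip.hold(seconds).
- manip.inverse_kinematics(position, orientation): joint angles nearest the present ones, or None.
- vision.get_image(name): name is "scene" or "top" or "wrist"; returns (picture, depth): 400x640x3 uint8, blue, green, red; 400x640 float32, mm along the optical axis (not along the pixel's ray), 0 where there is no reading.
- vision.camera_params(name): a dict with "fx", "fy", "cx", "cy" (pixels), "T" (4x4, takes a point from camera to world coordinates). Camera axes: x right, y down, z forward; pixel columns grow to the right and rows downward; lengths in mm; the calibration is good to about 2 mm. A picture is of the moment at which its call begins: read the wrist's pose just before it. camera_params takes no time and is no camera call; for the wrist camera it gives the pose at the moment of the call.
A pose or a line that the arm cannot do raises manip.Unreachable and nothing moves.
- order.hand_in(): hands the job in; it is judged then, once.
Trained networks look in the newest picture that a camera, given by its name, has taken for a name from the list of things; names that differ only in an ending like _2 or _b are one class to them, and where a whole thing is asked for, a point or a joint stands for the part that bears it (a point fixed in the world has none). Each returns a list of dicts, best first, with "p" (0 to 1); they miss things now and then, are a little off and sometimes report something else, mostly with a low value. They report only what shows in the picture. A call takes as long as a camera call.
- spotter.recognise(camera, query): "at" ([x, y, z] in mm, in world coordinates, good to about 4 mm: the middle of the surface that is visible of it).
Readings, each from a call of its own:
- manip.current_time_s(): time.
- manip.current_q(): joint angles.
- manip.current_dq(): joint speeds.
- manip.current_effort(): joint torques, N m.
- manip.current_ee_pos(): TCP position.
- manip.current_eef_rot(): TCP orientation.
- manip.current_force(): force on the tool from outside, world axes, zero at the start.
- manip.current_moment(): the same for the moment, N m.
- manip.current_gripper_width(): finger opening in mm.
- manip.current_gripper_force(): force on a finger pad.
Only numpy, scipy, OpenCV 4.12 (cv2) and the standard library are available. Lean on these libraries where they do the work, as an engineer would, in place of code of your own. Each camera call takes 0.05 s, during which the arm holds its last target. There are 200 camera calls.

TASK

Push the folded swing arm of the handpiece rest out until it clicks past its spring catch and sits fully home against its stop, without ramming it. Then pick up the black handpiece and lay it along the arm, flat in both of the arm's forks and roughly centred between them; set it down rather than dropping it. Leave the other things on the bench where they stand.

Things in the scene. Friction and masses are not known exactly. Their poses are not given: they have to be found in the camera images.
- station: Fixed base of the rest: grey plate 75 mm wide, 12 thick, from 45 mm on its +x side to 120 mm on its -x side. Origin: on the bench at the foot of the vertical pivot post (34 mm dia). Towards -x, 80 mm from the pivot, stand a spring plunger (20 mm dia, 82 high) and on its -y side a square stop lug (97 high) that the opened arm comes to lie against.
- rest (a joint): Hinge angle of the swing arm, rad. 0: folded, arm along the station's +y; grows anticlockwise seen from above; 1.571: at the fixed stop, arm along the station's -x. It stays where left. From about 1.46 a plunger resists (up to about 15 N at the forks); crest 1.543; past it, it is held on the stop. The arm: aluminium bar 18 mm wide, z 85 to 97 mm over the bench, reaching 180 mm from the pivot.
- cradle (a point): Point on the swing arm midway between its two forks, 140 mm from the pivot, at fork-floor height (103 mm above the bench; the handpiece's underside lies here when seated). x points along the arm away from the pivot, z up, y across the arm towards growing hinge angle. Between the forks the bar's plain sides are free over 60 mm.
- outer_fork (a point): Centre of the floor of the outer of two equal U-shaped forks on top of the arm, 175 mm from the pivot (the inner one: 105 mm); axes as cradle. Each fork is 10 mm long along the arm, 34 mm wide inside, 46 mm outside (flared to about 60 at the tips), open at the top; floor 103 mm, tips about 130 mm above the bench.
- handpiece: Loose black micromotor handpiece lying flat on the bench: a square-section body 110 x 26 x 26 mm along x with rounded edges, a steel nose with a small burr reaching to 104 mm on the +x side and a short grey tail reaching to 79 mm on the -x side; 0.17 kg. Origin: middle of the underside of the square body; z up.
- tin: Bystander: round brass tin of files, 68 mm diameter, 65 mm high, handles reaching 175 mm. Origin: centre of the underside.
- burrs: Bystander: round grey two-step burr stand, 84 mm diameter, 66 mm high. Origin: centre of the underside.
- jar: Bystander: small glass jar with white lid, 64 mm diameter, 62 mm high. Origin: centre of the underside.

How it is judged:
By the outcome, as a careful person would: the job done as asked, in the order asked, and still so for the second after the job is handed in, with the robot touching nothing.
It also fails if it takes over 64 s, if anything falls off the work surface, if the arm or the gripper's body presses on something with over 40 N, if the wrist force passes 120 N, or if a joint passes its speed limit or range.

## Working session

There is one attempt and no reset: what is moved stays moved. The work goes in short steps, each a Python script; the robot and the scene stay as the last script left them, time stands still between calls to the robot, and variables do not carry over. Pictures are saved under pics/ and viewed, at most 10 in all, crops included, and the job is handed in when it is done.

```bash
ls; mkdir -p pics
cat > h.py <<'E'
import numpy as np, cv2
from cell import manip, claw, vision, order, spotter
def px2w(name,u,v,d,P=None):
    P=P or vision.camera_params(name); u,v,d=map(np.asarray,(u,v,d))
    c=np.stack([(u-P['cx'])/P['fx']*d,(v-P['cy'])/P['fy']*d,d,np.ones_like(d,dtype=float)],-1)
    return (c@np.array(P['T']).T)[...,:3]
def cloud(name):
    im,d=vision.get_image(name); v,u=np.mgrid[:400,:640]
    return im,d,px2w(name,u,v,d.astype(float))
E
python3 - <<'E'
from h import *
for n in ("top","scene"):
    im,d,W=cloud(n); cv2.imwrite(f'pics/{n}0.png',im); np.save(f'{n}0.npy',W)
    for q in ("station","rest","cradle","outer_fork","handpiece","tin","burrs","jar"):
        print(n,q,[(np.round(r['at']),round(r['p'],2)) for r in spotter.recognise(n,q)[:2]])
print(vision.camera_params("top")['T'],manip.current_time_s())
E
```

```text
pics
top station [(array([580., 103.,  15.]), 0.71)]
top rest [(array([592., 180.,  96.]), 0.75)]
top cradle [(array([689., 378.,  66.]), 0.75), (array([596., 181.,  98.]), 0.69)]
top outer_fork [(array([596., 185.,  98.]), 0.85)]
top handpiece [(array([ 517., -252.,   26.]), 0.61)]
top tin [(array([688., 377.,  64.]), 0.6)]
top burrs [(array([ 712., -370.,   23.]), 0.93)]
top jar [(array([ 791., -114.,   60.]), 0.6)]
scene station [(array([601.,  96.,  44.]), 0.96)]
scene rest [(array([597., 184.,  92.]), 0.96), (array([597.,  98.,  44.]), 0.68)]
scene cradle [(array([601., 186.,  95.]), 0.69)]
scene outer_fork [(array([600., 186.,  92.]), 0.59)]
scene handpiece [(array([ 529., -256.,   27.]), 0.87), (array([597.,  96.,  46.]), 0.5)]
scene tin []
scene burrs [(array([ 725., -375.,   22.]), 0.74)]
scene jar [(array([ 810., -118.,   62.]), 0.67), (array([596., 189.,  93.]), 0.65)]
[[ 2.95653666e-02 -9.94403683e-01  1.01425856e-01  5.03605831e+02]
 [-9.99560016e-01 -2.96542826e-02  6.31302943e-04  1.40523897e+01]
 [ 2.37994103e-03 -1.01399895e-01 -9.94842901e-01  1.25534868e+03]
 [ 0.00000000e+00  0.00000000e+00  0.00000000e+00  1.00000000e+00]] 0.9
```

View pics/top0.png

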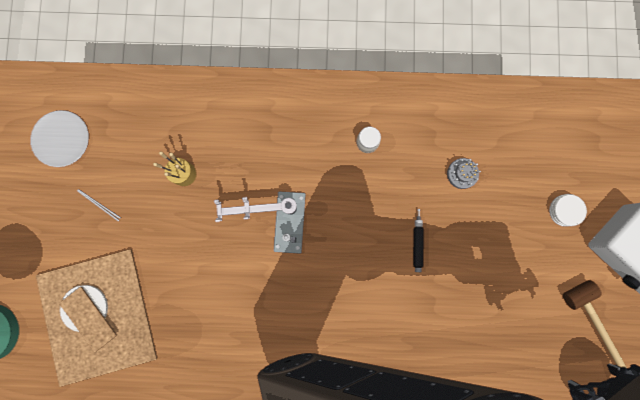

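View pics/scene0.png

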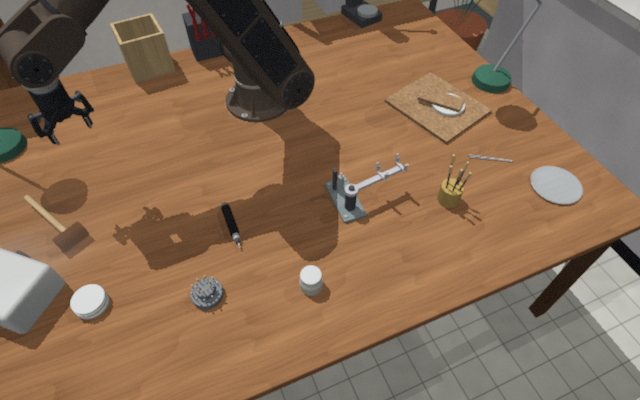

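The top view shows the pivot at about (289,205) with the folded arm reaching left (+y) to the outer fork at (219,210). The plunger and lug are at about (287,238), and the handpiece lies from (419,210) (nose) to (418,272). The tin is at (178,170), clear of the sweep. The scene view agrees. Next I'll measure exactly.

```bash
python3 - <<'E'
from h import *
from scipy.spatial.transform import Rotation as R
W=np.load('top0.npy'); im=cv2.imread('pics/top0.png')
def show(n,P):
    if len(P)<4: print(n,len(P));return
    r=cv2.minAreaRect(P[:,:2].astype(np.float32)); print(n,len(P),'med',np.round(np.median(P,0),1),'rect',np.round(cv2.boxPoints(r),1).tolist(),np.round(r[1],1))
for n in('top','scene'):
    W=np.load(n+'0.npy'); X,Y,Z=W[...,0],W[...,1],W[...,2]
    A=(X>480)&(X<680)&(Y>20)&(Y<330)
    show(n+' plate',W[A&(Z>7)&(Z<16)])
    show(n+' bar',W[A&(Z>90)&(Z<101)&(Y>130)])
    show(n+' fork',W[A&(Z>105)&(Z<140)&(Y>130)])
    show(n+' post',W[A&(Z>85)&(Z<200)&(Y<122)&(X>560)])
    show(n+' plunger/lug',W[A&(Z>70)&(Z<120)&(X<560)])
    print('post zmax',np.percentile(Z[A&(Y<122)&(X>560)],99.5))
    H=(X>380)&(X<680)&(Y>-300)&(Y<-200)
    show(n+' hp',W[H&(Z>6)&(Z<40)])
    show(n+' hpbody',W[H&(Z>21)&(Z<40)])
    print('bench',np.median(Z[H]))
print(R.from_quat(manip.current_eef_rot()).as_matrix().round(3))
E
python3 -c "
import cv2
im=cv2.imread('pics/top0.png')[180:290,200:440];cv2.imwrite('pics/crop0.png',cv2.resize(im,None,fx=3.3,fy=3.3,interpolation=2))"
```

```text
top plate 1212 med [558.6  92.4  12.7] rect [[480.1000061035156, 23.0], [678.5999755859375, 21.700000762939453], [680.5999755859375, 327.6000061035156], [482.1000061035156, 328.8999938964844]] [305.9 198.5]
top bar 315 med [592.5 189.5  98.1] rect [[573.2000122070312, 269.0], [584.2000122070312, 129.89999389648438], [608.0, 131.8000030517578], [597.0999755859375, 270.8999938964844]] [ 23.9 139.6]
top fork 132 med [591.7 259.3 121.3] rect [[556.7000122070312, 266.79998779296875], [569.0, 180.0], [621.7999877929688, 187.39999389648438], [609.5, 274.29998779296875]] [53.3 87.7]
top post 229 med [603.  95. 100.] rect [[584.7000122070312, 73.30000305175781], [623.2000122070312, 73.0], [623.5999755859375, 121.5], [585.0, 121.80000305175781]] [48.5 38.6]
top plunger/lug 43 med [522.1  82.8  95.2] rect [[510.70001220703125, 75.4000015258789], [524.5999755859375, 71.69999694824219], [532.9000244140625, 102.80000305175781], [519.0, 106.5]] [32.3 14.4]
post zmax 109.62030597454242
top hp 647 med [ 514.7 -253.1   24.3] rect [[385.20001220703125, -201.39999389648438], [385.70001220703125, -298.70
[... 1169 characters left out ...]
ect [[507.3999938964844, 76.80000305175781], [525.0, 71.9000015258789], [576.4000244140625, 258.20001220703125], [558.7999877929688, 263.1000061035156]] [193.3  18.3]
post zmax 108.15908866382931
scene hp 392 med [ 526.7 -255.8   24.8] rect [[382.6000061035156, -201.0], [382.8999938964844, -296.1000061035156], [679.2999877929688, -295.20001220703125], [679.0, -200.0]] [296.4  95.1]
scene hpbody 284 med [ 518.8 -255.7   26.2] rect [[446.70001220703125, -267.3999938964844], [592.5999755859375, -269.1000061035156], [592.9000244140625, -243.6999969482422], [447.0, -242.10000610351562]] [ 25.4 145.9]
bench 1.4972803454763834
[[ 0.921  0.39   0.   ]
 [ 0.39  -0.921 -0.   ]
 [ 0.     0.    -1.   ]]
```

View pics/crop0.png

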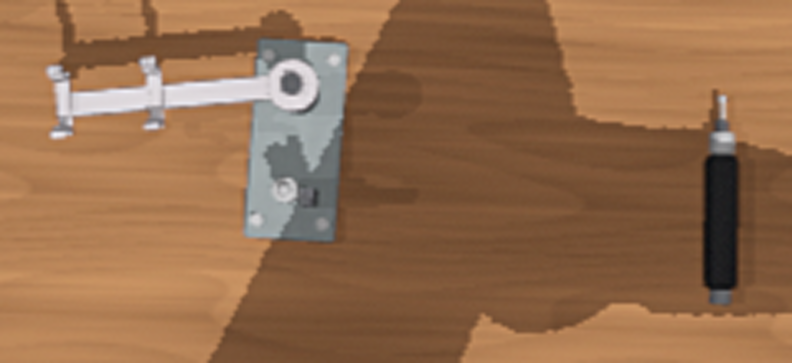

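Run:
```python
from h import *
P=vision.camera_params('top');T=np.array(P['T'])
def atz(c,z,crop=True):
    u,v=(c[0]/3.3+200-.35,c[1]/3.3+180-.35)
    r=T[:3,:3]@[(u-P['cx'])/P['fx'],(v-P['cy'])/P['fy'],1]; return (T[:3,3]+r*(z-T[2,3])/r[2]).round(1)
for n,c,z in [('c1',(260,40),13),('c2',(347,43),13),('c3',(333,241),13),('c4',(246,238),13),('post',(292,84),108),('plungertop',(284,190),83),('lug',(309,196),98),
 ('of a',(57,72),131),('of b',(62,131),131),('if a',(150,63),131),('if b',(155,123),131),('bar',(110,102),98),('bar2',(215,92),98),
 ('hpb tl',(707,154),26),('tr',(738,154),26),('bl',(705,290),26),('br',(737,290),26),('nose',(721,93),15),('tail',(719,303),15)]: print(n,atz(c,z))
W=np.load('top0.npy');X,Y,Z=np.moveaxis(W,-1,0)
m=(abs(X-603)<25)&(abs(Y-92)<30)&(Z>103); print(m.sum(),W[m].mean(0),cv2.minEnclosingCircle(W[m][:,:2].astype(np.float32)))
im=cv2.imread('pics/top0.png'); g=(im.max(2)<45)&(abs(X-520)<120)&(abs(Y+255)<30)&(Z>20); print('dark',g.sum(),cv2.minAreaRect(W[g][:,:2].astype(np.float32)))
q=g; print(np.polyfit(X[q],Y[q],1))
```

```text
c1 [648.2 126.9  13. ]
c2 [647.9  54.7  13. ]
c3 [484.7  60.8  13. ]
c4 [485. 132.  13.]
post [604.1  92.5 108. ]
plungertop [523.8  97.4  83. ]
lug [519.6  77.1  98. ]
of a [605.9 267.  131. ]
of b [561.9 260.9 131. ]
if a [614.7 197.8 131. ]
if b [569.9 192.  131. ]
bar [587.  232.5  98. ]
bar2 [597.1 152.2  98. ]
hpb tl [ 564.2 -241.6   26. ]
tr [ 564.9 -266.8   26. ]
bl [ 454.5 -240.9   26. ]
br [ 455.2 -266.7   26. ]
nose [ 615.4 -255.    15. ]
tail [ 443.9 -254.7   15. ]
46 [603.4602019   93.35937364 107.02991123] ((602.3936767578125, 96.57938385009766), 15.599973678588867)
dark 350 ((509.43145751953125, -253.23550415039062), (107.05691528320312, 21.98240089416504), 0.38730400800704956)
[ 1.90132636e-03 -2.54294338e+02]
```

```bash
cat >> h.py <<'E'
from scipy.spatial.transform import Rotation as R
def down(yang):  # tool down, tool y axis at world angle yang (deg)
    a=np.radians(yang); y=np.array([np.cos(a),np.sin(a),0]); z=np.array([0,0,-1.]); x=np.cross(y,z)
    return R.from_matrix(np.c_[x,y,z]).as_quat()
PIV=np.array([603.5,92.4])
def push(phi,s,r=140,z=76): # phi: arm world direction (deg), s: distance behind bar centre line
    a=np.radians(phi); u=np.array([np.cos(a),np.sin(a)]); t=np.array([-u[1],u[0]])
    return [*(PIV+r*u-s*t),z], down(phi-180)
E
python3 - <<'E'
from h import *
claw.grip(0)
p,q=push(96.8,45); print(p)
manip.move_pose([p[0],p[1],230],q)
manip.move_straight(p,q,feed=150)
print(manip.current_ee_pos(),manip.current_time_s(),manip.current_force())
for phi in list(np.arange(96.8,168,6))+[168]:
    p,q=push(phi,22); 
    manip.move_straight(p,q,feed=70); print(round(phi,1),np.round(manip.current_force(),1))
im,d=vision.get_image('top'); cv2.imwrite('pics/push1.png',cv2.resize(im[150:300,180:380],None,fx=4,fy=4,interpolation=2))
print(manip.current_time_s())
E
```

```text
[np.float64(631.606892301884), np.float64(236.7433497087077), 76]
[632.07053372 236.85554097  76.94650549] 5.9917 [-0.01605682 -0.07641372 -0.38734999]
96.8 [-0.7  0.2  0.7]
102.8 [ 0.6 -0.8  0.2]
108.8 [-0.1 -0.9  0.9]
114.8 [ 0.7 -0.2 -0.7]
120.8 [-0.2  0.   0.4]
126.8 [-0.6  0.1 -0.6]
132.8 [ 0.  -0.1 -0.8]
138.8 [-0.1  0.1 -0.9]
144.8 [-0.1 -0.6 -0.6]
150.8 [-0.7  0.6 -0.4]
156.8 [-0.3  0.2 -0.3]
162.8 [ 0.2  0.9 -0.2]
168 [-0.7 -0.5  0.3]
10.7917
```

View pics/push1.png

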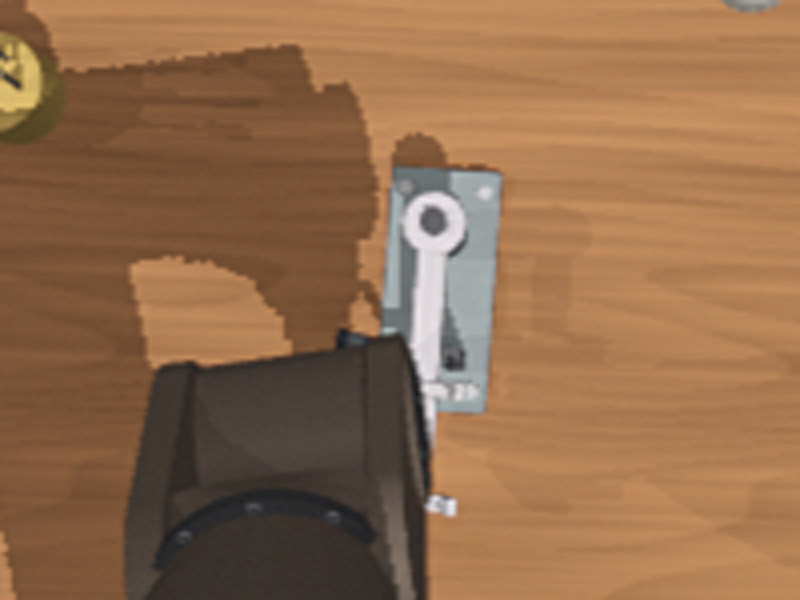

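The arm has followed the tool: its bar runs from (433,220) to about (425,400), still short of the lug at (455,355). I'll continue slowly while watching the force.

Run:
```python
from h import *
base=np.array(manip.current_force()); phi=168.; peak=0; log=[]
while phi<182:
    phi+=0.4; p,q=push(phi,22); manip.move_straight(p,q,feed=12)
    f=-(np.array(manip.current_force())-base)@[-np.sin(np.radians(phi)),np.cos(np.radians(phi)),0]
    f=(np.array(manip.current_force())-base)@[0,1,0]
    log.append((round(phi,1),round(float(f),1))); peak=max(peak,f)
    if peak>6 and f<2.5 : break
    if f>25: break
print(log,peak,manip.current_time_s(),manip.current_ee_pos())
```

```text
[(168.4, 2.6), (168.8, 7.3), (169.2, 12.9), (169.6, 18.6), (170.0, 25.3)] 25.272519102555066 12.0417 [469.77855028 140.23619865  75.97240947]
```

Run:
```python
from h import *
im,d,W=cloud('top'); np.save('t2.npy',W)
X,Y,Z=np.moveaxis(W,-1,0)
a=cv2.resize(im[190:300,260:340],None,fx=5,fy=5,interpolation=2)
ims,_,Ws=cloud('scene'); b=cv2.resize(ims[140:250,310:420],None,fx=5,fy=5,interpolation=2)
cv2.imwrite('pics/push2.png',np.hstack([a,b])[:,:800] if a.shape[1]<400 else np.hstack([cv2.resize(a,(290,400)),cv2.resize(b,(400,400))]))
m=(Z>92)&(Z<101)&(X>540)&(X<585)&(Y>50)&(Y<130)
for x in range(525,590,8):
    k=(abs(X-x)<4)&(Z>90)&(Z<101)&(Y>50)&(Y<135); 
    if k.any(): print(x,k.sum(),np.sort(Y[k]).round(0))
print(manip.current_force(),manip.current_moment(),manip.current_gripper_width())
```

```text
525 23 [ 75.  78.  78.  80.  81.  83.  83.  88.  88.  88.  91.  91.  93.  93.
  93.  96.  96.  96.  98.  98.  99. 101. 101.]
533 22 [ 86.  86.  88.  89.  91.  91.  91.  91.  93.  96.  96.  98.  99.  99.
  99. 101. 101. 101. 101. 103. 104. 104.]
541 17 [ 86.  86.  86.  86.  89.  89.  89.  91.  94.  96.  96.  99.  99. 101.
 101. 101. 104.]
549 18 [ 86.  87.  89.  89.  89.  91.  92.  92.  94.  94.  94.  96.  99.  99.
  99. 101. 102. 102.]
557 20 [ 87.  87.  87.  89.  89.  89.  92.  92.  94.  94.  94.  97.  97.  97.
  99.  99. 100. 102. 102. 102.]
565 21 [ 85.  87.  87.  87.  90.  90.  90.  92.  92.  92.  94.  94.  95.  97.
  97.  97.  99. 100. 100. 102. 102.]
573 20 [ 85.  85.  85.  87.  87.  87.  90.  90.  90.  92.  95.  95.  98.  98.
 100. 100. 100. 102. 102. 103.]
581 19 [ 85.  85.  88.  88.  90.  90.  90.  93.  93.  93.  95.  95.  96.  98.
  98.  98. 100. 100. 100.]
589 23 [ 78.  78.  80.  83.  83.  83.  85.  88.  88.  88.  90.  91.  93.  93.
  95.  96.  98.  98.  98. 101. 101. 101. 103.]
[ 1.82470119 25.52944611 -3.84804849] [ 3.09362975 -0.08034606  0.80511544] -0.02463363827370256
```

View pics/push2.png

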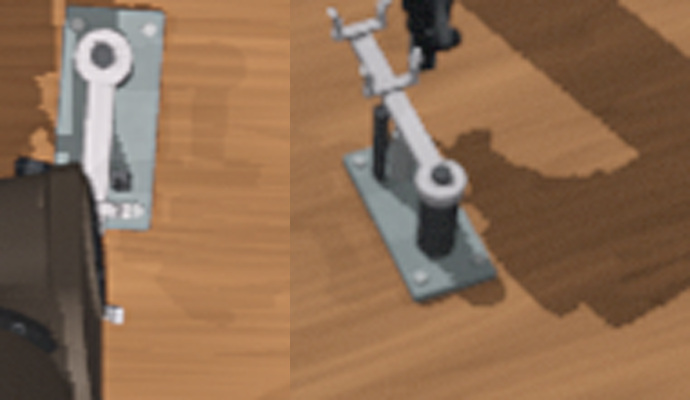

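The bar now points at about 177.5°, along the plate, and lies beside the lug. The force rises at about 6 N/mm, which is much stiffer than the catch, so it should be on the stop. I'll back off, fetch the handpiece, and check that the arm stays there.

Run:
```python
from h import *
p,q=push(170,75); manip.move_straight(p,q,feed=120)
p[2]=230; manip.move_straight(p,q,feed=250)
claw.grip(60)
g=down(-90+0.2)
manip.move_pose([509.7,-254,150],g)
im,d,W=cloud('top'); X,Y,Z=np.moveaxis(W,-1,0)
cv2.imwrite('pics/home.png',cv2.resize(im[190:300,260:340],None,fx=5,fy=5,interpolation=2))
L=[]
for x in range(440,590,6):
    k=(abs(X-x)<3)&(Z>92)&(Z<101)&(Y>84)&(Y<112)
    if k.sum()>4 and not 505<x<535: L.append((x,(Y[k].min()+Y[k].max())/2,k.sum()))
L=np.array(L); print(L.round(1).tolist()); c=np.polyfit(L[:,0],L[:,1],1); print(c,'dir',180+np.degrees(np.arctan(c[0])), 'y at pivot',np.polyval(c,603.5))
k=(Z>112)&(Z<140)&(X>400)&(X<560)&(Y>50)&(Y<140); r=cv2.minAreaRect(W[k][:,:2].astype(np.float32)); print('forks',r, np.median(W[k],0))
k=(Z>8)&(Z<17)&(X>470)&(X<660)&(Y>40)&(Y<145); 
for xs in (495,505,535,550,570,585,625,640):
    kk=(abs(X-xs)<4)&(Z>9.)&(Z<17)&(Y>40)&(Y<145); print(xs,np.round([Y[kk].min(),Y[kk].max()],1),end=' ')
print(manip.current_time_s(),manip.current_ee_pos())
```

```text
[[440.0, 97.6, 13.0], [446.0, 97.7, 14.0], [452.0, 98.1, 19.0], [458.0, 98.3, 14.0], [464.0, 97.4, 22.0], [470.0, 97.4, 16.0], [476.0, 96.4, 14.0], [482.0, 96.6, 16.0], [488.0, 96.8, 12.0], [494.0, 97.1, 14.0], [536.0, 94.9, 14.0], [542.0, 95.1, 19.0], [548.0, 93.9, 13.0], [554.0, 94.3, 18.0], [560.0, 94.4, 11.0], [566.0, 94.6, 14.0], [572.0, 93.9, 19.0], [578.0, 92.5, 13.0], [584.0, 92.7, 12.0]]
[-3.52873551e-02  1.13802588e+02] dir 177.97902204420717 y at pivot 92.506669533062
forks ((464.84765625, 97.12799072265625), (52.05060958862305, 79.95330047607422), 88.18378448486328) [435.41561781 115.24510814 128.61486723]
495 [ 59.9 133.1] 505 [ 60.3 130.9] 535 [ 58.6 132. ] 550 [ 59.  129.7] 570 [ 57.1 130.9] 585 [ 57.5 128.7] 625 [ 56.1 127.3] 640 [ 54.  127.8] 15.8083 [ 510.13718892 -253.06273414  150.27677552]
```

View pics/home.png

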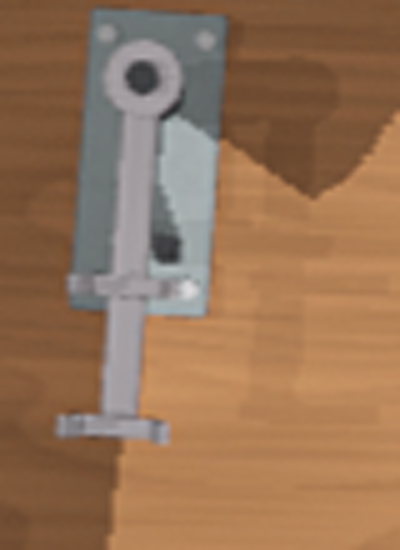

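The arm stays at 178.0°, parallel to the plate edges (177.9°). The picture shows it against the lug at (165,247), with forks at (130,287) and (112,428). The cradle is therefore at about (464, 97.3). Now to grasp the handpiece.

Run:
```python
from h import *
g=down(-90+0.2)
manip.move_straight([509.7,-254,40],g,feed=150)
manip.move_straight([509.7,-254,3],g,feed=40); manip.hold(.2)
print(manip.current_ee_pos(),manip.current_force())
claw.grip(15)
print(manip.current_gripper_width(),manip.current_gripper_force(),manip.current_ee_pos(),manip.current_force())
manip.move_straight([509.7,-254,40],g,feed=60)
manip.move_straight([509.7,-254,200],g,feed=150)
print(manip.current_gripper_width(),manip.current_force(),manip.current_moment())
im,d,W=cloud('top'); X,Y,Z=np.moveaxis(W,-1,0)
ims,ds,Ws=cloud('scene'); 
cv2.imwrite('pics/grasp.png',np.hstack([cv2.resize(im[180:300,370:480],(440,480)),cv2.resize(ims[130:270,170:275],(360,480))]))
k=(Z>190)&(Z<240)&(abs(Y+254)<40)&(X>380)&(X<640)
print(W[k].min(0),W[k].max(0)) if k.any() else 0
S=Ws.reshape(-1,3); S=S[(S[:,2]>185)&(S[:,2]<250)&(abs(S[:,1]+254)<16)&(S[:,0]>400)&(S[:,0]<640)]
for x in range(430,630,12):
    kk=abs(S[:,0]-x)<6
    if kk.any(): print(x,S[kk,2].min().round(1),S[kk,2].max().round(1))
print(manip.current_time_s())
```

```text
[ 509.77151504 -254.05233217    3.2198472 ] [-0.29919729 -0.19253909  0.15613034]
25.073527981500632 60.14954745769501 [ 509.86284195 -254.10970744    3.31539664] [-0.93217404  0.33277888  5.45316968]
24.881414069659417 [-0.94446629 -0.25257295 -2.8621757 ] [ 0.01787444  0.01251912 -0.01167122]
[ 518.10466284 -261.86316734  205.14657556] [ 612.74298144 -234.10379579  226.43654375]
466 217.4 223.9
478 216.7 226.3
490 217.7 228.1
502 219.2 238.3
514 205.1 239.1
526 209.2 249.6
538 206.5 226.1
550 215.3 227.3
562 201.2 224.8
574 210.3 220.9
586 203.6 221.4
598 208.6 214.8
610 208.9 212.2
20.4583
```

View pics/grasp.png

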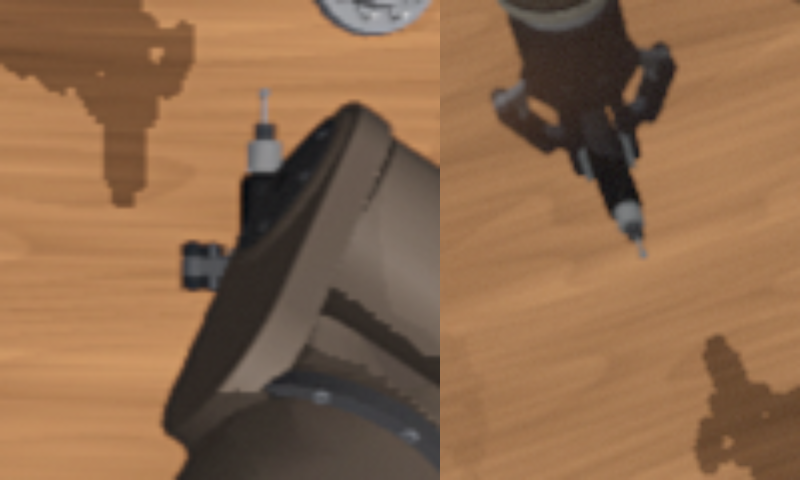

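The handpiece is level in the grip: nose at pixel (264,95) in the left half, width 25 mm, moment near zero. I'll carry it over and lower it until it touches.

Run:
```python
from h import *
g=down(-92.0); c=[464.,97.3]
manip.move_pose([*c,200],g)
manip.move_straight([*c,140],g,feed=120); manip.hold(.3)
f0=np.array(manip.current_force()); print(f0,manip.current_ee_pos(),manip.current_gripper_width())
z=140.
for z in [125,115,110,108.5]+list(np.arange(108,103.4,-.5)):
    manip.move_straight([*c,z],g,feed=25 if z>108 else 10)
    f=np.array(manip.current_force())-f0; print(z,f.round(1))
    if f[2]>3 or np.linalg.norm(f)>12: break
print(manip.current_ee_pos(),manip.current_moment(),manip.current_time_s())
im,d,W=cloud('scene'); cv2.imwrite('pics/place.png',cv2.resize(im[100:250,290:450],None,fx=4.5,fy=4,interpolation=2))
```

```text
[ 0.39325083 -0.38888001 -1.53518246] [464.1919755   97.31175765 140.50270664] 25.079423459324197
125 [-0.5  0.6 -0.5]
115 [ 0.   0.  -0.4]
110 [-0.3  0.5 -0.4]
108.5 [-0.8  0.7 -0.4]
108.0 [ 0.   0.8 -0.7]
107.5 [-0.7 -0.2 -0.3]
107.0 [-0.6  0.5  0.3]
106.5 [ 0.4 -0.4  0.3]
106.0 [-2.1  0.8  6. ]
[464.02228695  97.317725   106.32421779] [ 0.00418346  0.30376491 -0.01827601] 25.8917
```

View pics/place.png

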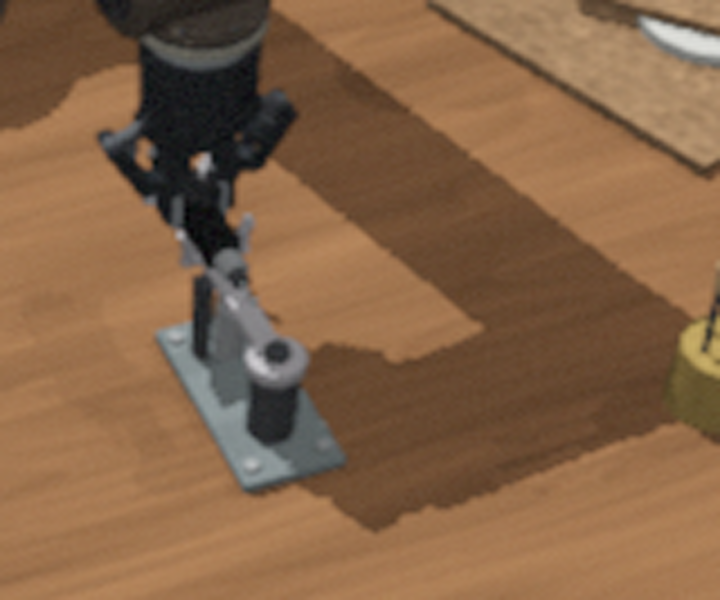

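It touches at the predicted height (TCP 106.3). The body lies in the fork at (215,240), with the nose over the bar towards the pivot. I'll release it, retreat and check.

Run:
```python
from h import *
g=down(-92.0); c=[464.,97.3]
claw.grip(45); manip.hold(.3)
manip.move_straight([*c,150],g,feed=60)
manip.move_straight([*c,240],g,feed=200)
manip.move_pose([300,-480,260],g); manip.hold(.3)
im,d,W=cloud('top'); X,Y,Z=np.moveaxis(W,-1,0)
ims,_,Ws=cloud('scene')
cv2.imwrite('pics/fin.png',np.hstack([cv2.resize(im[190:300,250:350],(400,440)),cv2.resize(ims[130:250,310:410],(400,480))[:440]]))
k=(im.max(2)<70)&(Z>118)&(Z<145)&(abs(X-465)<80)&(abs(Y-97)<22)
print(k.sum(),W[k].min(0),W[k].max(0))
for x in range(405,530,10):
    kk=(abs(X-x)<5)&(Z>110)&(abs(Y-(113.8-.0353*X))<9)
    if kk.any(): print(x,np.median(Z[kk]).round(1),np.median(Y[kk]).round(1))
for q,n in (('tin','top'),('jar','top'),('burrs','top')): print(q,[np.round(r['at']) for r in spotter.recognise(n,q)[:1]])
L=[(X[m].mean(),Y[m].mean()) for x in range(536,584,6) for m in [(abs(X-x)<3)&(Z>92)&(Z<101)&(Y>80)&(Y<112)] if m.sum()>5]
print(np.polyfit(*np.array(L).T,1)); print(manip.current_time_s(),manip.current_force())
```

```text
471 [408.73383238  83.39959495 118.94362433] [543.40954221 111.96903441 136.10234616]
405 123.9 99.0
415 130.6 99.0
425 130.7 99.3
435 130.6 97.5
445 131.0 97.7
455 129.6 98.3
465 130.4 98.3
475 130.3 96.4
485 130.4 96.8
495 129.7 96.9
505 129.4 95.2
515 128.7 95.4
525 126.2 95.0
tin [array([688., 375.,  66.])]
jar [array([ 794., -112.,   61.])]
burrs [array([ 710., -371.,   20.])]
[ 0.06145633 58.73621359]
30.7583 [-0.34195157 -0.16226556 -0.88712662]
```

View pics/fin.png

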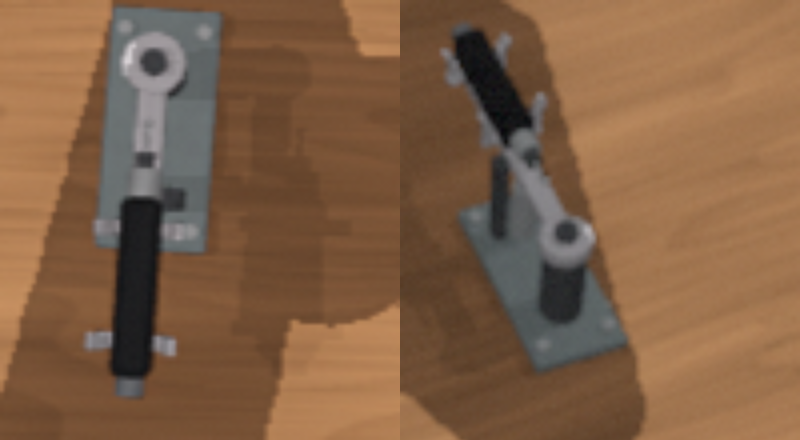

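The body spans (140,200) to (132,375) in the left half, flat at 130 mm (129 expected) and seated in both forks. It is centred, the arm is still along the plate, and the bystanders haven't moved.

```bash
python3 -c "
from h import *
print(order.hand_in())"
```

```text
the job is handed in; nothing more can be done
None
```

I handed the job in at about 31 s: the arm sits on its stop (178.0°, parallel to the plate), but the click went unseen because it passed the catch on a 70 mm/s leg, and I then pressed it on the stop with up to 25 N; the handpiece lies flat and centred in both forks, and the tin, burr stand and jar did not move.

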